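Unclamp a board from its test fixture and hold it level over the probes

ROBOT

A 7-joint arm with a two-finger parallel gripper is mounted at the origin on a cart in front of the work surface, level with it; the furniture and walls round the work are solid. World frame = base frame: x ahead of the robot, y to its left, z up, the work surface at z = 0. Lengths are in mm, angles in rad, forces in N, time in s.
With the tool pointing down it reaches from about 425 to 875 mm from the base axis. Payload 4.7 kg.
Tool frame: the origin (TCP) lies at the very end of the fingers, on their centre line; the grasp point (between the pads) lies 19 mm behind it (env.tcp_to_grasp is the distance from the TCP to the grasp point, in mm); z points along the fingers, y is the line along which they close (so a half turn about z gives the same grasp; the last joint's range is limited). The gripper opens to 87 mm and grips with 3 to 60 N. Pads are 19 mm wide; open, the fingers measure 117 mm over their backs; the gripper's body (75 mm by 190 mm) begins 51 mm behind the grasp point.
Start: joints at [1.295, 0.321, -0.07, 1.45, 0.023, 1.371, -0.057], TCP at [185.724, -622.922, 222.587] pointing down, gripper open.
Joint ranges: [-2.86, 2.86], [-0.3, 2.09], [-1.38, 1.24], [0.06, 2.45], [-1.56, 4.7], [0.09, 2.05], [-2.69, 2.69]. Speed limits (rad/s): [2.57, 2.57, 3.14, 3.14, 3.14, 3.14, 3.14].

INTERFACE

Orientations are given as a unit quaternion [w, x, y, z].
In Python, from bench import env gives the robot as it stands. Calls block until the motion is done:
- env.move_ptp(position, orientation): joint-space move of the TCP to a pose.
- env.move_straight(position, max_speed=150, ori=None): straight line of the TCP; ori=None keeps the orientation; max_speed is the mean speed in mm/s.
- env.movej(angles): joint-space move.
- env.ungrasp() and env.grab(): open the fingers fully, or close them until they stop; the grip force is fixed at half the most.
- env.wait(seconds).
- env.solve_ik(position, orientation): joint angles nearest the present ones, or None.
- env.get_state(): the state.
- env.snapshot(name): name is "scene" or "top" or "wrist"; returns the picture (480x640x3 uint8, blue, green, red); there is no depth.
- env.camera_model(name): a dict with "fov_y" (degrees; the focal length in pixels is half the picture's height over the tangent of half this angle, whatever the lens; pixels are square), "cx", "cy" (the principal point, pixels), "R" (3x3) and "t" (3): a world point X has camera coordinates R X + t. Camera axes: x right, y down, z forward; pixel columns grow to the right and rows downward; lengths in mm; the calibration is good to about 2 mm. A picture is of the moment at which its call begins: read the wrist's pose just before it. camera_model takes no time and is no camera call; for the wrist camera it gives the pose at the moment of the call.
A pose or a line that the arm cannot do raises env.MotionError and nothing moves.
- env.hand_in(): hands the job in; it is judged then, once.
The state is a dict: "time_s": time; "joint_positions": joint angles; "qvel": joint speeds; "joint_efforts": joint torques, N m; "eef_pos": TCP position; "tool_rot": TCP orientation; "force": force on the tool from outside, world axes, zero at the start; "wrist_torque": the same for the moment, N m; "finger_gap": finger opening in mm; "grip_force": force on a finger pad.
Only numpy, scipy, OpenCV 4.12 (cv2) and the standard library are available. Lean on these libraries where they do the work, as an engineer would, in place of code of your own. Each camera call takes 0.05 s, during which the arm holds its last target. There are 200 camera calls.

TASK

I want to change the probe plate underneath the circuit board on the test fixture. Swing the toggle clamp's handle up and over until the clamp is fully open, then take the board by its finned heat sink, draw it straight up off its two locating pins without tilting it, and hold it level and still above its seat with about 10 cm of air under it. Finish while holding the board there, with the clamp left open, and leave the bottle, the multimeter and the screwdriver where they are.

Things in the scene. Friction and masses are not known exactly. Their poses are not given: they have to be found in the camera images.
- fixture: Bench test fixture, fixed: grey box with aluminium deck, top 36 mm above the bench, x -62 to +62, y -66 to +150 mm. Origin at bench height below the centre of the board's seat; z up, y from the board toward the clamp. Four pillars 10 mm high carry the board; at (24,-40) and (-24,40) mm they have locating pins, 4 mm thick, 7.5 mm high from the board's underside, through its 5.5 mm holes.
- board: Loose green circuit board, 64 (x) by 96 (y) mm, 2.4 mm thick, about 130 g; origin at the centre of its underside, z up. Seated, the underside is 46 mm above the bench and the axes are the fixture's. Two capacitors 11 mm and a connector 9 mm high stand at its -y end; beside the heat sink's x faces nothing stands over 2 mm.
- clamp_handle (a joint): Toggle clamp handle, rad: 0 = closed (handle level, rubber tip of the clamp arm on the board, locked: the board cannot be lifted), 1.31 = fully open (handle nearly upright, arm swung up clear of the board). Turns about the fixture's +x axis, outer end rising; needs 1 to 3 N at the grip and stays where it is left.
- clamp_grip (a point): Point on the centre line of the handle's black grip, 21 mm short of its outer end; the grip is 12 mm wide (along fixture x), 14 mm deep, 66 mm long. Closed, the point is 73 mm above the bench, beyond the deck's +y edge, nothing under it. Axes turn with the handle: x along the hinge, y outward along the grip, z its upper side.
- clamp_hinge (a point): Pivot of the clamp handle, a rivet between two steel cheeks, fixed to the fixture, 62 mm above the bench; axes of the fixture, x is the hinge axis. With the clamp closed, clamp_grip lies 95 mm along +y and 11 mm up from it. Fully open, the other links of the clamp stay below 150 mm above the bench and over 60 mm from the heat sink's centre.
- flux_bottle: Small bottle with a needle, 35 mm thick, 98 mm high, standing behind the fixture; origin at its foot. Leave alone.
- the_hand_meter: Hand-held multimeter, 144 x 67 x 46 mm, lying right of the fixture; origin at the centre of its underside. Leave alone.
- driver_cross: Screwdriver, 169 mm long, 24 mm thick, lying to the right of the fixture; origin at the centre of its underside. Leave alone.
- heat_sink (a point): Centre of the top of the finned aluminium heat sink on the board, 32.4 mm above the board's underside and at its y = -2 mm; axes of the board. The sink is 38 mm (x) by 46 mm (y), 30 mm high, solid to the board; its two flat x faces are the place to grip, closing along x.
Things that resemble listed ones, but are neither listed nor needed, are in the scene too. There is more than one size of the board; the job needs the larger.

How it is judged:
By the outcome, as a careful person would: the job done as asked, in the order asked, and still so for the second after the job is handed in, while the arm keeps its last pose, push and grip.
It also fails if it takes over 48 s, if anything falls off the work surface, if the arm or the gripper's body presses on something with over 40 N, if the wrist force passes 120 N, or if a joint passes its speed limit or range.

## Working session

There is one attempt and no reset: what is moved stays moved. The work goes in short steps, each a Python script; the robot and the scene stay as the last script left them, time stands still between calls to the robot, and variables do not carry over. Pictures are saved under pics/ and viewed, at most 10 in all, crops included, and the job is handed in when it is done.

```bash
ls; mkdir -p pics
python3 - <<'E'
from bench import env
import cv2,numpy as np
for n in("scene","top"):
    cv2.imwrite(f"pics/{n}0.png",env.snapshot(n))
    m=env.camera_model(n);print(n,m)
s=env.get_state();print(s["time_s"],s["tool_rot"],s["eef_pos"],s["finger_gap"],env.tcp_to_grasp)
E
```

```text
pics
scene {'fov_y': 42.52969536779279, 'cx': 311.6640252733605, 'cy': 234.29095131521157, 'R': array([[-0.88665919, -0.46231215, -0.01014679],
       [-0.28714799,  0.56764971, -0.77156973],
       [ 0.36246588, -0.68120576, -0.63606383]]), 't': array([ 521.51642273,  194.98451911, 1281.57158701])}
top {'fov_y': 53.716309972169455, 'cx': 318.24011714506076, 'cy': 234.16727141441754, 'R': array([[-0.01388203, -0.9996169 ,  0.02394447],
       [-0.99816401,  0.01244194, -0.0592773 ],
       [ 0.05895668, -0.0247234 , -0.99795434]]), 't': array([  37.7025728 ,  570.36871869, 1034.95680974])}
0.1 [-8.53341730e-04  9.89519777e-01  1.44394772e-01 -1.82559737e-04] [ 185.53521859 -622.44092866  221.55051165] 86.97275595695878 18.700000000000003
```

View pics/scene0.png

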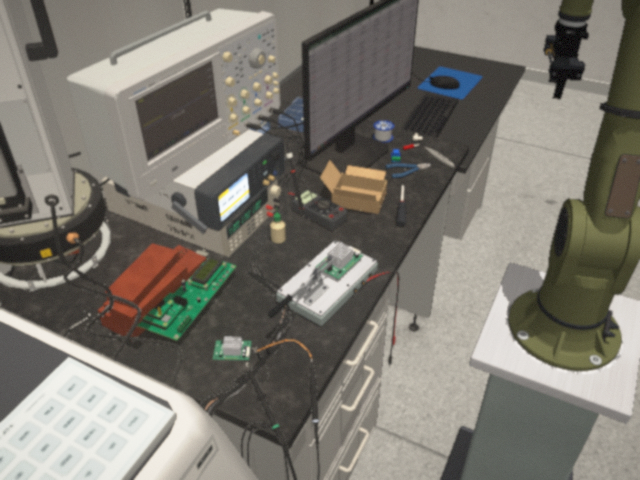

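View pics/top0.png

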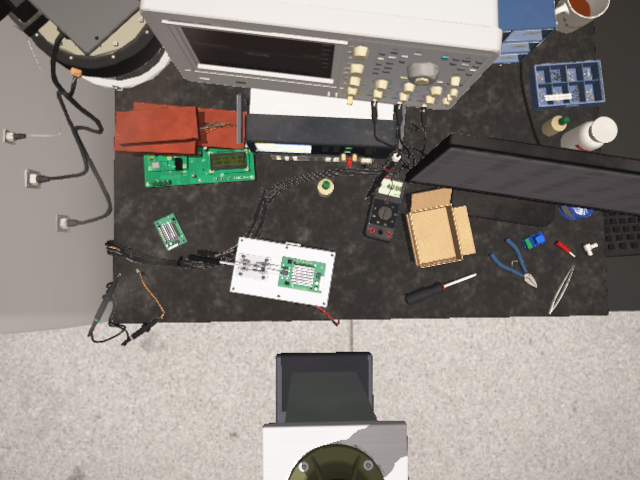

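The top view shows the fixture at about (283,272), with the heat-sinked board on it at (302,274). The clamp handle points left, its black grip near (205,262). Lookalikes are the small loose heat-sink board at (170,231), which is the smaller size, and the big green PCB at (200,167). I choose the board seated on the fixture and will check it in a close crop.

Run:
```python
import cv2
a=cv2.imread("pics/top0.png")[225:315,180:345]
cv2.imwrite("pics/c1.png",cv2.resize(a,None,fx=4.8,fy=4.8,interpolation=cv2.INTER_CUBIC))
```

```text
(no output)
```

View pics/c1.png

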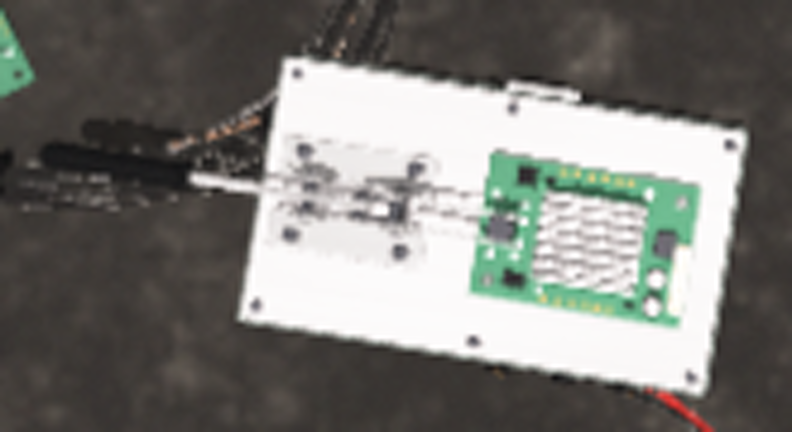

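The crop confirms it: the larger board, with its finned sink at crop (590,240), sits on the fixture. The deck corners are at (284,57), (748,130), (705,395) and (238,322), and the black grip's outer end is at (42,155).

```bash
cat > h.py <<'E'
from bench import env
import cv2,numpy as np
from scipy.optimize import least_squares
from scipy.spatial.transform import Rotation as Ro
def proj(m,X):
    f=240/np.tan(np.radians(m["fov_y"]/2)); c=np.atleast_2d(X)@np.array(m["R"]).T+m["t"]
    return c[:,:2]/c[:,2:]*f+[m["cx"],m["cy"]]
def back(m,uv,z):
    f=240/np.tan(np.radians(m["fov_y"]/2)); R=np.array(m["R"])
    d=R.T@[(uv[0]-m["cx"])/f,(uv[1]-m["cy"])/f,1]; o=-R.T@m["t"]
    return o+d*(z-o[2])/d[2]
def w(p,P):
    P=np.atleast_2d(P).astype(float); c,s=np.cos(p[2]),np.sin(p[2])
    return np.c_[p[0]+c*P[:,0]-s*P[:,1],p[1]+s*P[:,0]+c*P[:,1],P[:,2]]
def fit(m,P,uv,p0):
    r=least_squares(lambda p:(proj(m,w(p,P))-uv).ravel(),p0,x_scale=[10,10,.1]);return r.x,np.abs(r.fun).max()
def q(th,tilt=0,flip=0):
    "tool y = +-fixture x; tilt>0: tool z leans to fixture +y"
    z=np.array([0,np.sin(tilt),-np.cos(tilt)]);y=np.array([1.-2*flip,0,0])
    M=Ro.from_euler('z',th).as_matrix()@np.c_[np.cross(y,z),y,z]
    return np.roll(Ro.from_matrix(M).as_quat(),1)
E
python3 - <<'E'
from h import *
m=env.camera_model("top")
D=[(62,150,36),(62,-66,36),(-62,-66,36),(-62,150,36)];B=[(32,48,48.4),(32,-48,48.4),(-32,-48,48.4),(-32,48,48.4)]
u=lambda a:np.array(a)/4.8+[180,225]-.4
ud=u([(284,57),(748,130),(705,395),(238,322)]);ub=u([(493,152),(699,184),(680,327),(471,292)])
pd=fit(m,D,ud,[500,0,0]);pb=fit(m,B,ub,[500,0,0]);pa=fit(m,D+B,np.r_[ud,ub],[500,0,0]);print(pd,pb,pa)
p=pa[0]
e=back(m,u((42,155)),73);c,s=np.cos(p[2]),np.sin(p[2]);d=e[:2]-p[:2];print("tip in fixture",c*d[0]+s*d[1],-s*d[0]+c*d[1])
np.save("p.npy",p)
for f in(0,1):
  for z in(330,300):
    for y in (60,0):
      j=env.solve_ik(w(p,(0,y,z))[0],q(p[2],0,f));print(f,z,y,None if j is None else np.round(j,2))
E
```

```text
(array([ 4.82407757e+02,  6.76058838e+01, -1.71217358e-01]), np.float64(1.0302376113342575)) (array([ 4.83382237e+02,  6.76494322e+01, -1.68551168e-01]), np.float64(0.8826243098366149)) (array([ 4.82931713e+02,  6.76228925e+01, -1.69713271e-01]), np.float64(1.1755510341978948))
tip in fixture 0.34300408027532825 238.25543568286787
0 330 60 [ 0.15  0.01 -0.46  1.6   0.    1.53 -0.47]
0 330 0 [ 0.03 -0.05 -0.22  1.65 -0.01  1.54 -0.35]
0 300 60 [ 0.42  0.02 -0.73  1.65  0.01  1.48 -0.48]
0 300 0 [ 0.01 -0.04 -0.2   1.71 -0.01  1.48 -0.35]
1 330 60 [-1.37 -0.08  1.03  1.64  0.07  1.54  2.62]
1 330 0 [-1.39 -0.21  1.05  1.69  0.18  1.56  2.62]
1 300 60 [-1.37 -0.07  1.03  1.7   0.06  1.48  2.63]
1 300 0 [-1.37 -0.2   1.05  1.74  0.17  1.5   2.63]
```

Run:
```python
from h import *
p=np.load("p.npy")
env.move_ptp([330,-310,300],q(p[2]))
env.move_ptp(w(p,(0,110,300))[0],q(p[2]))
m=env.camera_model("wrist");cv2.imwrite("pics/w1.png",env.snapshot("wrist"))
import pickle;pickle.dump(m,open("w1.pkl","wb"))
s=env.get_state();print(s["time_s"],s["eef_pos"],np.round(s["joint_positions"],2),s["force"])
print(proj(m,w(p,[(62,150,36),(-62,150,36),(0,217,73),(0,122,62),(32,48,48.4),(-32,48,48.4)])).round(),m["fov_y"])
```

```text
3.3417 [502.00266487 174.5290595  299.70952974] [ 0.79  0.21 -1.32  1.59  0.21  1.5  -0.72] [ 0.17433129 -0.07870105  0.24262841]
[[368. 173.]
 [266. 173.]
 [316. 111.]
 [317. 199.]
 [342. 257.]
 [291. 257.]] 69.40739718862369
```

View pics/w1.png

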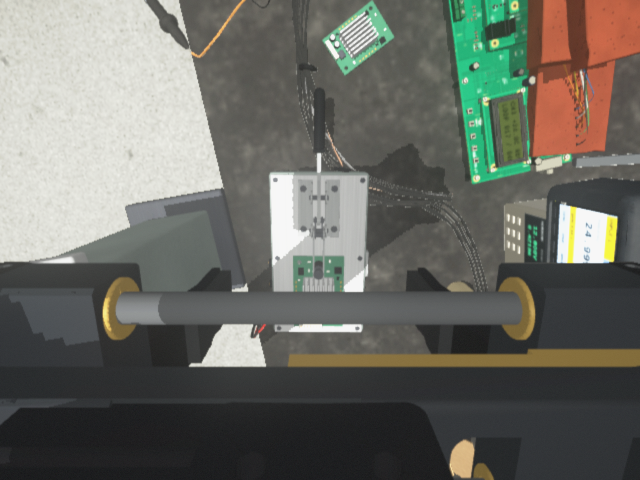

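The wrist view shows the deck's clamp edge from (272,173) to (368,173), the grip from (320,89) to (320,152), and the board at (320,275). That differs from the prediction by a few pixels, so I'm zooming in.

Run:
```python
import cv2
a=cv2.imread("pics/w1.png")[80:285,255:385]
a=cv2.resize(a,None,fx=4.5,fy=4.5,interpolation=cv2.INTER_CUBIC)
cv2.imwrite("pics/c2.png",cv2.rotate(a[:,:],cv2.ROTATE_90_CLOCKWISE)[:, -800:])
import numpy as np;print(a.shape)
g=cv2.cvtColor(cv2.imread("pics/w1.png"),cv2.COLOR_BGR2GRAY)
for r in(178,205,235,248):
    print(r,list(g[r,262:276]),list(g[r,360:374]))
for c in(285,355):print(c,list(g[166:178,c]))
for r in(100,120,140):print(r,list(g[r,310:330]))
print(list(g[84:96,320]))
```

```text
(922, 585, 3)
178 [np.uint8(105), np.uint8(103), np.uint8(103), np.uint8(104), np.uint8(105), np.uint8(104), np.uint8(118), np.uint8(174), np.uint8(218), np.uint8(246), np.uint8(243), np.uint8(200), np.uint8(163), np.uint8(155)] [np.uint8(169), np.uint8(127), np.uint8(121), np.uint8(113), np.uint8(138), np.uint8(181), np.uint8(183), np.uint8(150), np.uint8(127), np.uint8(89), np.uint8(110), np.uint8(83), np.uint8(77), np.uint8(83)]
205 [np.uint8(109), np.uint8(109), np.uint8(109), np.uint8(111), np.uint8(110), np.uint8(108), np.uint8(110), np.uint8(128), np.uint8(204), np.uint8(234), np.uint8(247), np.uint8(247), np.uint8(247), np.uint8(247)] [np.uint8(186), np.uint8(186), np.uint8(188), np.uint8(188), np.uint8(187), np.uint8(181), np.uint8(147), np.uint8(124), np.uint8(89), np.uint8(89), np.uint8(116), np.uint8(99), np.uint8(95), np.uint8(98)]
235 [np.uint8(102), np.uint8(103), np.uint8(104), np.uint8(104), np.uint8(105), np.uint8(106), np.uint8(104), np.uint8(107), np.uint8(129), np.uint8(211), np.uint8(240), np.uint8(246), np.uint8(246), np.uint8(247)] [np.uint8(185), np.uint8(188
[... 1286 characters left out ...]
8(96), np.uint8(84), np.uint8(61), np.uint8(61), np.uint8(60), np.uint8(64), np.uint8(65), np.uint8(65), np.uint8(62), np.uint8(60), np.uint8(58), np.uint8(58), np.uint8(58), np.uint8(71), np.uint8(73), np.uint8(73), np.uint8(72), np.uint8(72)]
140 [np.uint8(115), np.uint8(91), np.uint8(90), np.uint8(87), np.uint8(67), np.uint8(67), np.uint8(69), np.uint8(70), np.uint8(70), np.uint8(68), np.uint8(64), np.uint8(66), np.uint8(64), np.uint8(63), np.uint8(65), np.uint8(78), np.uint8(78), np.uint8(84), np.uint8(94), np.uint8(122)]
[np.uint8(90), np.uint8(90), np.uint8(88), np.uint8(78), np.uint8(62), np.uint8(58), np.uint8(59), np.uint8(60), np.uint8(60), np.uint8(60), np.uint8(60), np.uint8(60)]
```

View pics/c2.png

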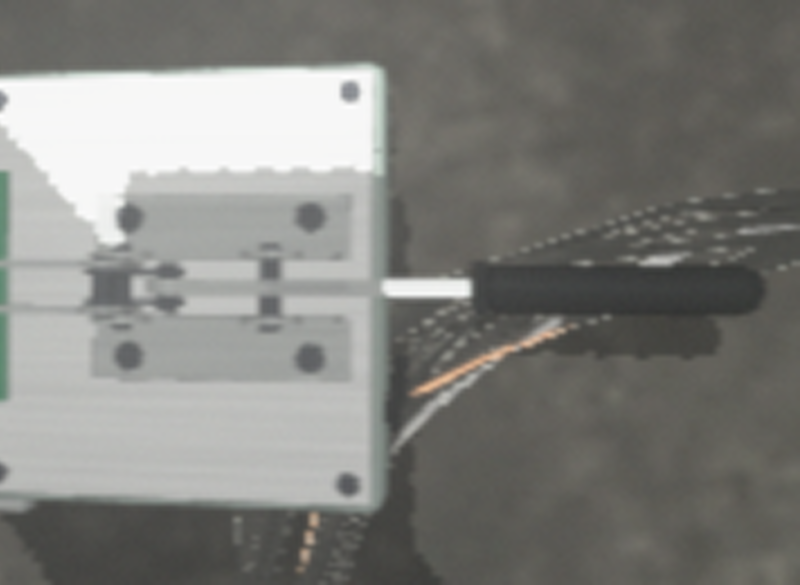

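The crop shows the grip as a straight dark bar centred on column 319.2 with its outer end at row 88. The deck edges are at about columns 269.5 and 368. Next I'm reconciling the two cameras.

Run:
```python
from h import *
import pickle
p=np.load("p.npy");m=pickle.load(open("w1.pkl","rb"));t=env.camera_model("top")
s=env.get_state();e=s["eef_pos"];qq=s["tool_rot"];R=Ro.from_quat(np.roll(qq,-1)).as_matrix()
print("cmd",w(p,(0,110,300))[0],"eef",e,"q",qq,q(p[2]))
print(m["cx"],m["cy"],"cam in tool",R.T@(-m["R"].T@m["t"]-e), (m["R"]@R).round(3))
for x in(0,45,-45):print(proj(m,[e+R@[0,x,-19]]))
D=[(62,150,36),(62,-66,36),(-62,-66,36),(-62,150,36)];B=[(32,48,48.4),(32,-48,48.4),(-32,-48,48.4),(-32,48,48.4)]
u=lambda a:np.array(a)/4.8+[180,225]-.4
U=u([(284,57),(748,130),(705,395),(238,322),(493,152),(699,184),(680,327),(471,292),(42,155)])
W=np.array([(368,172.5),(269.8,172.5),(319.2,88)])
def f(v,a=1,b=1):
    p,L=v[:3],v[3]
    return np.r_[a*(proj(t,w(p,D+B+[(0,L,73)]))-U).ravel(),b*(proj(m,w(p,[D[0],D[3],(0,L,73)]))-W).ravel()]
for a,b in((1,1),(.01,1),(1,.01)):
    r=least_squares(f,[*p,238],x_scale=[10,10,.1,10],args=(a,b));print(a,b,r.x,f(r.x)[-6:].round(1))
```

```text
cmd [501.51068534 176.04254847 300.        ] eef [502.00266487 174.5290595  299.70952974] q [ 7.70082400e-05  7.65277736e-01  6.43700138e-01 -3.36730906e-04] [0.         0.76449321 0.64463178 0.        ]
318.4692713975078 238.9989654184974 cam in tool [  66.35293567    1.38633491 -163.96020955] [[ 0.001  1.     0.   ]
 [-0.97   0.001 -0.243]
 [-0.243  0.     0.97 ]]
[[315.2741839  303.43958673]]
[[414.76716263 303.54368695]]
[[215.77126396 303.3354761 ]]
1 1 [ 4.83555731e+02  6.78812180e+01 -1.77586684e-01  2.39370752e+02] [ 1.2  0.8 -2.7  0.1 -0.6  0.3]
0.01 1 [ 4.85340439e+02  6.80169292e+01 -1.72398732e-01  2.39245181e+02] [ 2.   0.1 -1.9 -0.  -0.1 -0. ]
1 0.01 [ 4.82945172e+02  6.76208149e+01 -1.70296453e-01  2.38252980e+02] [-0.1  0.7 -4.1  0.8 -2.7  1.8]
```

The finger midline in the picture (about column 320.5) lies almost on the grip (319.2). The wrist calibration is therefore biased about 2 mm sideways and the top-camera fit is right. I'm grasping the handle.

Run:
```python
from h import *
p=np.array([483.2,67.7,-0.171]);np.save("p.npy",p)
Q=q(p[2])
def st(k):
    s=env.get_state();print(k,round(s["time_s"],2),s["eef_pos"].round(1),"F",np.round(s["force"],1),"gap",round(s["finger_gap"],1),round(s["grip_force"],1),"j",np.round(s["joint_positions"],2))
env.move_ptp(w(p,(0,218,130))[0],Q);st("above")
env.move_straight(w(p,(0,218,55))[0],100);st("down")
env.wait(.2);cv2.imwrite("pics/w2.png",env.snapshot("wrist"))
env.grab();st("grab")
```

```text
above 4.17 [521.4 282.  131. ] F [ 0.3 -0.1  0.1] gap 86.7 0.0 j [ 0.36  0.51 -1.15  1.69  0.49  1.27 -1.07]
down 5.07 [520.5 283.1  55.4] F [-0.3 -0.2  0.5] gap 87.1 0.0 j [ 0.3   0.59 -1.09  1.75  0.57  1.15 -1.13]
grab 6.52 [521.1 282.4  55.1] F [ 2.1  1.2 -1.1] gap 11.8 30.0 j [ 0.31  0.59 -1.09  1.75  0.57  1.15 -1.13]
```

View pics/w2.png

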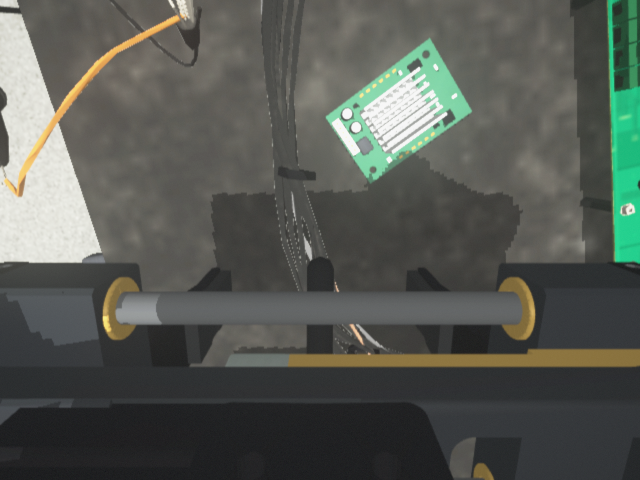

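The view shows the grip between the fingers at (320,270), and the gap of 11.8 mm matches its 12 mm width. I'm swinging it open along the arc.

Run:
```python
from h import *
p=np.load("p.npy")
s=env.get_state();tg=env.tcp_to_grasp
for th in np.linspace(0,1.36,11)[1:]:
    y=95*np.cos(th)-11.5*np.sin(th);z=95*np.sin(th)+11.5*np.cos(th)
    env.move_straight(w(p,(0,123+y,62+z-tg))[0],90)
    s=env.get_state();print(round(th,2),round(s["time_s"],2),s["eef_pos"].round(1),"F",np.round(s["force"],1),"gap",round(s["finger_gap"],1))
env.wait(.2);print(env.get_state()["force"],env.get_state()["joint_positions"])
```

```text
0.14 6.81 [520.6 279.9  67.8] F [ 4.2 -0.4 -0.2] gap 11.8
0.27 7.1 [519.9 275.8  80. ] F [ 3.8 -1.3 -1.3] gap 11.9
0.41 7.39 [518.8 270.1  91.5] F [ 6.4 -0.8 -1.3] gap 11.3
0.54 7.68 [517.6 263.  102.2] F [ 5.7 -0.7 -1.6] gap 11.6
0.68 7.97 [516.1 254.6 111.9] F [ 5.8 -0.3 -1.5] gap 11.9
0.82 8.27 [514.4 245.1 120.4] F [ 5.2  0.1 -1.4] gap 11.7
0.95 8.56 [512.5 234.6 127.5] F [5.4 0.2 0.1] gap 12.1
1.09 8.85 [510.5 223.2 133. ] F [5.9 1.  0. ] gap 11.7
1.22 9.14 [508.4 211.4 137. ] F [5.4 1.7 1.2] gap 11.6
1.36 9.43 [506.2 199.4 139.3] F [5.8 1.8 2.1] gap 11.7
[5.07738787 1.9452492  2.17035003] [ 0.61845391  0.40487946 -1.24429555  1.79379457  0.40557673  1.23506756
 -0.90872091]
```

Run:
```python
from h import *
p=np.load("p.npy");tg=env.tcp_to_grasp
for th in (1.40,1.44,1.48):
    y=95*np.cos(th)-11.5*np.sin(th);z=95*np.sin(th)+11.5*np.cos(th)
    env.move_straight(w(p,(0,123+y,62+z-tg))[0],40);env.wait(.15)
    s=env.get_state();print(round(th,2),round(s["time_s"],2),s["eef_pos"].round(1),"F",np.round(s["force"],1),"gap",round(s["finger_gap"],1))
    if s["force"][1]>12:break
cv2.imwrite("pics/s1.png",env.snapshot("scene")[225:335,230:400]);m=env.camera_model("scene")
a=cv2.imread("pics/s1.png");cv2.imwrite("pics/s1b.png",cv2.resize(a,None,fx=4.5,fy=4.5,interpolation=cv2.INTER_CUBIC))
```

```text
1.4 10.03 [506.1 199.  139.4] F [ 9.7  9.5 -6.1] gap 11.7
1.44 10.43 [506.  198.9 139.5] F [ 14.3  17.6 -14.4] gap 11.8
```

View pics/s1b.png

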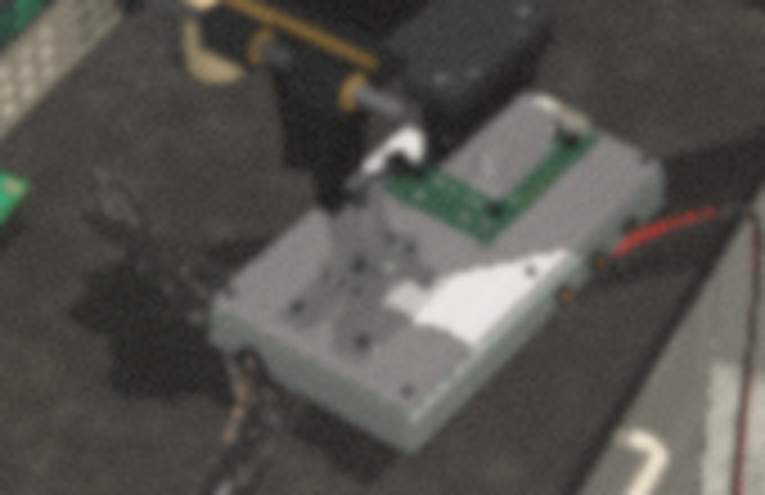

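The crop shows the arm swung up and clear of the board, and the force jump with no further motion means the handle is on its open stop. I'm easing off, releasing, rising and going to the heat sink.

Run:
```python
from h import *
p=np.load("p.npy");tg=env.tcp_to_grasp;Q=q(p[2])
def st(k):
    s=env.get_state();print(k,round(s["time_s"],2),s["eef_pos"].round(1),"F",np.round(s["force"],1),"gap",round(s["finger_gap"],1),round(s["grip_force"],1),"j",np.round(s["joint_positions"],2));return s
th=1.375;y=95*np.cos(th)-11.5*np.sin(th);z=95*np.sin(th)+11.5*np.cos(th)
env.move_straight(w(p,(0,123+y,62+z-tg))[0],40);env.wait(.1);st("ease")
env.ungrasp();st("open")
c=w(p,(0,123+y,62+z-tg))[0]
env.move_straight(c+[0,0,130],200);st("up")
env.move_ptp(w(p,(0,-35,230))[0],Q);st("hover")
m=env.camera_model("wrist");cv2.imwrite("pics/w3.png",env.snapshot("wrist"))
print(proj(m,w(p,[(0,-2,78.4),(0,21,78.4),(0,137,156.6)])).round())
```

```text
ease 10.89 [506.2 199.2 139.4] F [ 6.   3.4 -0.2] gap 11.5 30.0 j [ 0.62  0.4  -1.25  1.8   0.4   1.23 -0.91]
open 12.27 [505.4 196.  138.7] F [ 0.4  0.2 -0.3] gap 86.6 0.0 j [ 0.62  0.4  -1.24  1.8   0.4   1.24 -0.9 ]
up 13.07 [504.9 195.5 267.7] F [ 0.5 -0.3 -0.6] gap 86.7 0.0 j [ 0.7   0.27 -1.31  1.62  0.27  1.45 -0.8 ]
hover 13.78 [477.   33.7 229.6] F [-0.5  0.3 -0.4] gap 87.3 0.0 j [ 1.27 -0.05 -1.34  1.82 -0.05  1.34 -0.22]
[[317. 191.]
 [317. 165.]
 [317. -32.]]
```

View pics/w3.png

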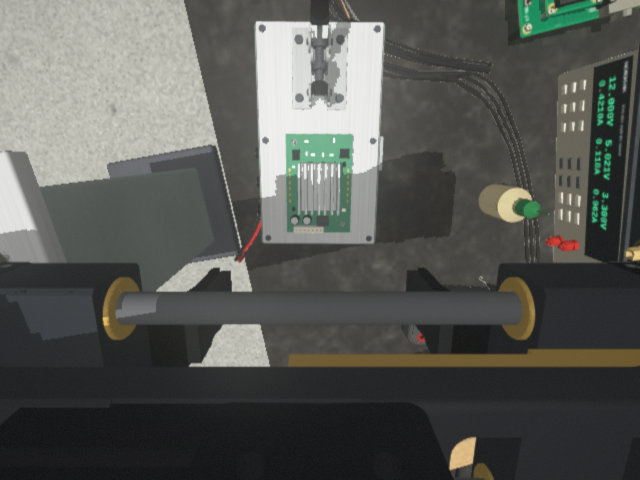

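The view shows the clamp links folded back at (320,70), well clear of the board. The sink is at (320,188), centred between the fingers. I'm reconfiguring the elbow away from its limit, descending, gripping and checking forces.

Run:
```python
from h import *
p=np.load("p.npy");Q=q(p[2])
def st(k):
    s=env.get_state();print(k,round(s["time_s"],2),s["eef_pos"].round(1),"F",np.round(s["force"],1),"T",np.round(s["wrist_torque"],2),"gap",round(s["finger_gap"],1),round(s["grip_force"],1),"j",np.round(s["joint_positions"],2));return s
env.movej([0.03,-0.05,-0.22,1.65,-0.01,1.54,-0.35]);st("reconf")
env.move_ptp(w(p,(0,-1.5,130))[0],Q);st("above")
env.move_straight(w(p,(0,-1.5,54))[0],80);env.wait(.2);st("down")
env.grab();env.wait(.2);st("grab")
```

```text
reconf 15.19 [482.1  71.3 332. ] F [-0.  -0.4 -0.4] T [-0.05 -0.06  0.01] gap 86.9 0.0 j [ 0.03 -0.05 -0.22  1.65 -0.01  1.54 -0.35]
above 16.02 [484.2  66.2 131.3] F [-0.2  0.3  0.7] T [-0.03 -0.13  0.01] gap 87.0 0.0 j [ 0.03  0.06 -0.23  1.95  0.01  1.13 -0.37]
down 17.32 [483.3  66.3  54.5] F [0.3 0.5 0.5] T [ 0.03 -0.08  0.02] gap 87.1 0.0 j [ 0.02  0.15 -0.23  2.03  0.04  0.97 -0.4 ]
grab 18.38 [482.9  66.2  54. ] F [-0.4  0.2  0.7] T [-0.08 -0.04  0.05] gap 37.8 30.0 j [ 0.02  0.15 -0.23  2.03  0.04  0.97 -0.4 ]
```

The gap of 37.8 mm matches the 38 mm sink, and there is no side load. I'm lifting straight up.

Run:
```python
from h import *
p=np.load("p.npy")
def st(k):
    s=env.get_state();print(k,round(s["time_s"],2),s["eef_pos"].round(1),"F",np.round(s["force"],1),"T",np.round(s["wrist_torque"],2),"gap",round(s["finger_gap"],1),round(s["grip_force"],1));return s
for z,v in((58,20),(66,30),(154,60)):
    env.move_straight(w(p,(0,-1.5,z))[0],v);st(z)
env.wait(.5);st("hold")
cv2.imwrite("pics/s2.png",cv2.resize(env.snapshot("scene")[190:330,230:410],None,fx=4.2,fy=4.2,interpolation=cv2.INTER_CUBIC))
```

```text
58 18.73 [483.   66.2  58. ] F [ 0.6  0.4 -1.7] T [-0.02 -0.01 -0.01] gap 37.6 30.0
66 19.15 [483.2  66.2  66.3] F [-0.1  0.7 -1.5] T [-0.06 -0.07 -0.02] gap 37.6 30.0
154 20.77 [482.6  66.2 153.5] F [ 0.5  0.4 -1.9] T [ 0.01 -0.05 -0.01] gap 37.5 30.0
hold 21.27 [483.   66.2 154. ] F [ 0.4  0.  -1.8] T [-0.08 -0.12 -0.03] gap 37.8 30.0
```

View pics/s2.png

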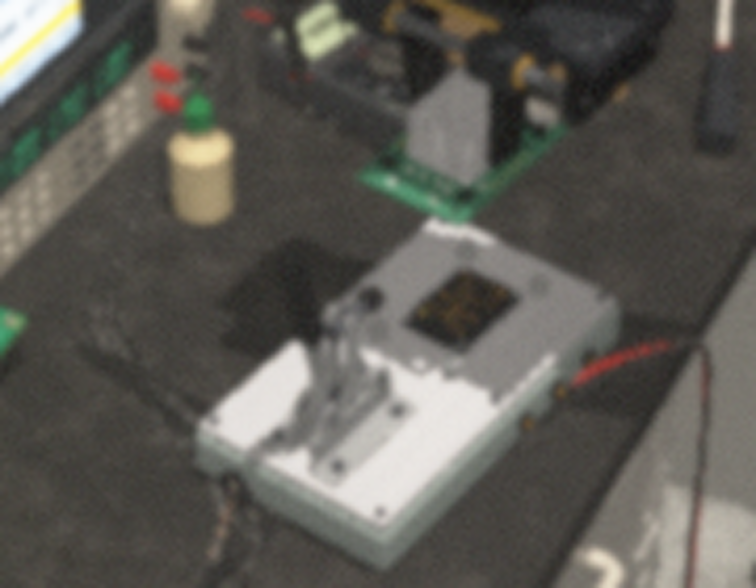

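The board hangs level above the exposed seat, its underside edge near (430,195). Before handing in, I'm checking that the handle is still up.

Run:
```python
from h import *
p=np.load("p.npy");m=env.camera_model("scene")
def H(th,y,z):return (0,123+y*np.cos(th)-z*np.sin(th),62+y*np.sin(th)+z*np.cos(th))
for th in(0,.6,1.0,1.31):print(th,((proj(m,w(p,[H(th,50,11),H(th,95,11),H(th,116,11)]))-[230,190])*4.2).round().tolist())
im=env.snapshot("scene");cv2.imwrite("pics/s3.png",cv2.resize(im[240:320,260:350],None,fx=7,fy=7,interpolation=cv2.INTER_CUBIC))
print(env.get_state()["time_s"])
```

```text
0 [[253.0, 447.0], [193.0, 501.0], [165.0, 527.0]]
0.6 [[270.0, 390.0], [219.0, 396.0], [194.0, 398.0]]
1.0 [[292.0, 355.0], [258.0, 324.0], [242.0, 309.0]]
1.31 [[312.0, 332.0], [295.0, 278.0], [287.0, 252.0]]
21.3667
```

View pics/s3.png

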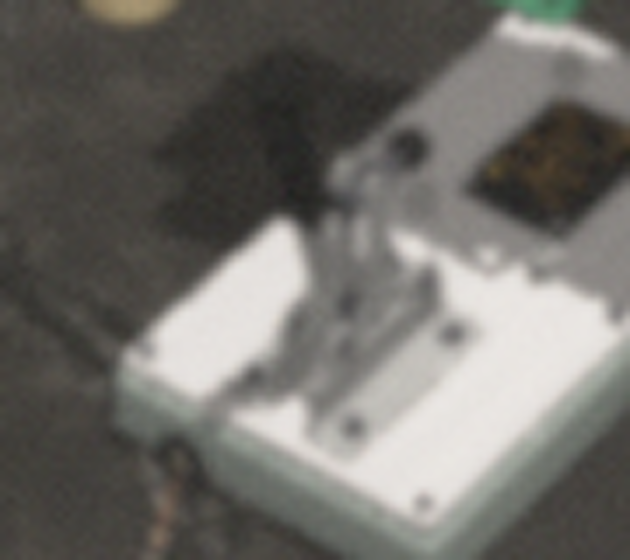

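The dark grip runs from (310,205) to (268,80), which is where the 1.31 rad pose projects, so the clamp is fully open. I'm handing in.

```bash
python3 -c "
from bench import env
print(env.hand_in())"
```

```text
the job is handed in; nothing more can be done
None
```

I handed the job in at about 21 s: the clamp is fully open, and the larger board is off its pins and held level and still by its heat sink about 100 mm above its seat. I left the bottle, multimeter and screwdriver alone.

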